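# Tighten the closure ring of an oxidation test vessel with its pin spanner

## Task

The closure ring of the pressure vessel in the bench clamp is still loose: take the pin spanner from the rubber mat, seat both of its pins fully in the two holes of the ring before you turn it, and screw the ring clockwise until it is fully home, feeling for the holes and for the stop without forcing anything. Then take the spanner off and lay it gently back down on the mat, flat and pins down, and leave the beaker and the tins on the tray alone.

Things in the scene. Friction and masses are not known exactly. Their poses are not given: they have to be found in the camera images.
- clamp: grey cast bench clamp, fixed: base plate 150 x 150 x 16 mm, round collar 108 mm across and 54 mm high, split lugs on its +y side, 79 mm out. Origin: centre of its underside. It holds an upright steel vessel, 76 mm across, on its vertical axis. The vessel is clamped at an angle about this axis that differs from run to run, within 0.55 rad either way; no reading gives it
- ring_face (a point): centre of the flat top face of the closure ring, on the clamp's axis, 132 mm above the bench. Ring: steel, knurled rim 88 mm across, 44 mm inside; in its face two blind round holes, 9 mm across, 11.5 mm deep, 1 mm chamfer, opposite each other, 33 mm from the axis; else solid. Within it the lid, 2 mm lower, with a filling stem 20 mm across that ends 20 mm above the face. Turns with the clamp, not the ring
- closure_ring (a joint): turn of the ring on the vessel, rad: 0 fully home at a hard stop, negative when loose (starts -0.85 to -0.6), grows clockwise seen from above. The line through the holes lies counter-clockwise from the clamp's y axis by minus this value plus the vessel's unknown angle (within 0.55), so find the holes by sight or feel. Turning takes 0.35 N m, plus 0.15 per rad/s; it stays where left
- spanner: dark steel pin spanner, 225 mm long, 10 mm thick, 0.36 to 0.54 kg, lying loose and level on the mat, pins down. Origin: midway between its two pin tips, at their height; +x along the handle, +z up. Two legs run in a V from the pins to the neck. Seated, its origin is on the ring's axis, 9 mm below the face, pins over the hole line, handle to either side
- neck (a point): middle of the spanner's neck, at x = 80, z = 14 mm in its frame, a good place to grip. The neck runs from x = 46 to 106 mm, 22 mm wide (y), underside 9 mm and top 19 mm above the origin. From x = 106 to 138 mm the handle is cranked down until its underside is level with the pin tips. Centre of mass near x = 87 mm
- pin_a (a point): tip of the spanner's pin at y = +33 mm in its frame: a 7 mm round pin with a rounded end, 9 mm long, pointing down (-z) from a 19 mm round boss at the end of a leg
- pin_b (a point): tip of the like pin at y = -33 mm
- mat: black rubber mat fixed on the bench, 290 mm (x) by 170 mm (y), 4 mm thick, to the left or the right of the clamp. Origin: centre of its underside. The spanner starts on it and goes back on it
- tray: shallow metal tray, fixed, 220 x 170 mm, rim 22 mm high, on the other side of the clamp; holds the bystanders. Origin: centre of its underside
- beaker: glass beaker on the tray, 56 mm across, 75 mm high, loose, to be left alone. Origin: centre of its underside
- tin_a: round metal sample tin on the tray, 58 mm across, 35 mm high, loose, to be left alone. Origin: centre of its underside
- tin_b: a second, equal tin on the tray, to be left alone. Origin: centre of its underside
Things that resemble listed ones, but are neither listed nor needed, are in the scene too. Several things look just like the spanner: the one meant starts farthest to the robot's left.

How it is judged:
By the outcome, as a careful person would: the job done as asked, in the order asked, and still so for the second after the job is handed in, with the robot touching nothing.
It also fails if it takes over 72 s, if anything falls off the work surface, if the arm or the gripper's body presses on something with over 40 N, if the wrist force passes 120 N, or if a joint passes its speed limit or range.

## Robot

A 6-joint arm with a two-finger parallel gripper is mounted at the origin on the work surface. World frame = base frame: x ahead of the robot, y to its left, z up, the work surface at z = 0. Lengths are in m, angles in rad, forces in N, time in s.
With the tool pointing down it reaches from about 0.4 to 0.825 m from the base axis. Payload 7 kg.
Tool frame: the origin (TCP) lies midway between the tips of the shut fingers; the grasp point (between the pads) lies 19 mm behind it (env.tcp_to_grasp is the z of the grasp point in the tool frame, in m); z points along the fingers, y is the line along which they close (so a half turn about z gives the same grasp; the last joint's range is limited). The gripper opens to 88 mm and grips with 3 to 60 N. Pads are 19 mm wide; open, the fingers measure 130 mm over their backs; the gripper's body (78 mm by 193 mm) begins 47 mm behind the grasp point.
Start: joints at [-0.979, 0.359, 0.012, 0, -1.224, -0.288], TCP at [0.202, -0.644, 0.197] pointing down, gripper open.
Joint ranges: [-3.07, 3.07], [-1.43, 2.12], [-1.02, 1.25], [-3.03, 1.67], [-3.05, -0], [-3.03, 3.03]. Speed limits (rad/s): [2.39, 2.39, 3.01, 3.14, 3.14, 3.14].

## Interface

Orientations are given as a rotation vector (axis times angle).
In Python, from cell import env, vision, order gives the robot as it stands.
- The arm moves only by the tool send_rows, never from a script. Its arguments are lists of equal length, an entry for each row: "offset": the shift along the tool's x, y, z in m, a list of three; "rot": the turn, a rotation vector about the tool's x, y, z in degrees, a list of three. In form: {"offset": [[dx, dy, dz], ...], "rot": [[wx, wy, wz], ...]}. A call has exactly 10 rows; each row is the pose to reach, as a shift and turn from the pose commanded when the call began, along the tool's axes at that moment; what a row does not reach only later rows make up. A row lasts 1/8 s, in which the tool goes at most 62.5 mm and 10.7 degrees, less where a joint would pass 70% of its speed; a pose out of reach is approached as far as the arm can. A call with a gripper value outside its range is refused whole. "hand" is the closure in counts, from 0 (fully open) to 255 (shut), set as the call begins (left out, the last holds). The fingers move at their own pace and stop on an object; "newtons" is the grip in N (left out, the last holds). Time passes only in rows, so rows that repeat a pose let the fingers close, or fill a call up. It gives the time, the measured TCP pose, the force, the opening and the grip force at its end, in the units of the state.
- env.sense(): the state, without advancing time (a new reading comes with each control period).
- vision.get_image(name): name is "scene" or "top" or "wrist"; returns a dict with "pixels" (420x560x3 uint8, red, green, blue), "fx", "fy", "cx", "cy" (pixels), "rvec" (rotation vector, rad) and "tvec" (3), from world to camera coordinates, as OpenCV has them. Camera axes: x right, y down, z forward; pixel columns grow to the right and rows downward; lengths in m; the calibration is good to about 2 mm. A picture is of the moment at which its call begins. There is no depth.
- order.close_job(): hands the job in; it is judged then, once.
Trained networks look in the newest picture that a camera, given by its name, has taken for a name from the list of things; names that differ only in an ending like _2 or _b are one class to them, and where a whole thing is asked for, a point or a joint stands for the part that bears it (a point fixed in the world has none). Each returns a list of dicts, best first, with "conf" (0 to 1); they miss things now and then, are a little off and sometimes report something else, mostly with a low value. They report only what shows in the picture. A call takes as long as a camera call. They do not tell look-alikes from the thing itself.
- vision.boxes_of(camera, thing): "location" ([column, row] in pixels, amid what is visible of it).
- vision.regions_of(camera, thing): "region" (420x560 bool, what is visible of it) and "location" ([column, row] in pixels, amid what is visible of it).
- vision.mark_of(camera, thing): "location" ([column, row] in pixels: a listed point, or the origin of a listed thing).
The state is a dict: "time": time; "qpos": joint angles; "qd": joint speeds; "tau": joint torques, N m; "tool_pos": TCP position; "ee_rot": TCP orientation; "contact_force": force on the tool from outside, world axes, zero at the start; "wrist_torque": the same for the moment, N m; "grip_width": finger opening in m; "grip_force": force on a finger pad.
Only numpy, scipy, OpenCV 4.12 (cv2) and the standard library are available. Lean on these libraries where they do the work, as an engineer would, in place of code of your own. Each camera call takes 0.05 s, during which the arm holds its last target. There are 200 camera calls.

## Working session

There is one attempt and no reset: what is moved stays moved. The work goes in short steps, Python scripts to look and compute and a tool call to move; the robot and the scene stay as the last step left them, time stands still between calls to the robot, and variables do not carry over. Pictures are saved under pics/ and viewed, at most 11 in all, crops included, and the job is handed in when it is done.

Besides the shell and the picture viewer there is one more tool, called after "Request:" as name(argument=value, ...) on one line, values as JSON. send_rows: Moves the arm, as the interface text tells. Its arguments: {"type":"object","properties":{"offset":{"type":"array"},"rot":{"type":"array"},"hand":{"type":"number"},"newtons":{"type":"number"}},"required":["offset","rot"]}

```bash
ls; mkdir -p pics
cat > h.py <<'E'
import numpy as np, cv2
from scipy.spatial.transform import Rotation as R
from cell import env, vision, order
def ray(im,px):
    A=R.from_rotvec(np.ravel(im["rvec"])).as_matrix(); t=np.ravel(im["tvec"])
    d=A.T@np.array([(px[0]-im["cx"])/im["fx"],(px[1]-im["cy"])/im["fy"],1]); return -A.T@t,d
def at_z(im,px,z):
    c,d=ray(im,px); return c+d*(z-c[2])/d[2]
def proj(im,p):
    A=R.from_rotvec(np.ravel(im["rvec"])).as_matrix(); q=np.asarray(p)@A.T+np.ravel(im["tvec"])
    return np.c_[q[...,0]/q[...,2]*im["fx"]+im["cx"],q[...,1]/q[...,2]*im["fy"]+im["cy"]]
def save(im,n,crop=None,s=1):
    p=im["pixels"][...,::-1]
    if crop: p=p[crop[1]:crop[3],crop[0]:crop[2]]
    cv2.imwrite("pics/"+n,cv2.resize(p,None,fx=s,fy=s,interpolation=cv2.INTER_CUBIC))
E
python3 - <<'E'
from h import *
np.set_printoptions(precision=4,suppress=True)
print(env.sense(), env.tcp_to_grasp)
for c in["top","scene"]:
    im=vision.get_image(c); save(im,c+"0.png",s=1.4)
    print(c,ray(im,[280,210]))
    for t,z in [("clamp",0),("ring_face",.132),("neck",.018),("pin_a",.004),("mat",0),("tray",0),("spanner",.004)]:
        print(t,[(np.round(d["location"]),round(d["conf"],2),at_z(im,d["location"],z)[:2]) for d in vision.mark_of(c,t)][:6])
E
```

```text
pics
{'time': 0.0, 'qpos': array([-0.9789,  0.3594,  0.0111, -0.0004, -1.2241, -0.2881]), 'qd': array([-0.0008, -0.0017,  0.0008, -0.0002, -0.0004,  0.0005]), 'tau': array([ -0.0012, -58.2713,  29.306 ,   6.9974,   0.0067,  -0.0002]), 'tool_pos': array([ 0.2017, -0.6436,  0.1956]), 'ee_rot': array([ 0.4751, -3.1051, -0.0025]), 'contact_force': array([ 0.3524,  0.1123, -0.3369]), 'wrist_torque': array([-0.0127, -0.004 ,  0.0485]), 'grip_force': 0.0, 'grip_width': 0.08769916180188532} -0.0188
top (array([0.5478, 0.0021, 1.1503]), array([ 0.083 , -0.0199, -0.9965]))
clamp [(array([294., 254.]), 0.9, array([ 0.5343, -0.0533]))]
ring_face [(array([295., 254.]), 0.58, array([ 0.5371, -0.0505]))]
neck [(array([141., 252.]), 0.83, array([0.5426, 0.3155])), (array([258., 156.]), 0.66, array([0.7751, 0.0314])), (array([116., 284.]), 0.64, array([0.4679, 0.3747]))]
pin_a [(array([149., 290.]), 0.9, array([0.4509, 0.298 ])), (array([291., 157.]), 0.67, array([ 0.7748, -0.049 ])), (array([121., 282.]), 0.63, array([0.4724, 0.3666])), (array([281., 131.]), 0.62, array([ 0.8403, -0.0244]))]
mat [(a
[... 376 characters left out ...]
rray([244., 240.]), 0.75, array([ 0.5409, -0.0436]))]
ring_face [(array([243., 197.]), 0.61, array([ 0.5442, -0.0414]))]
neck [(array([349., 246.]), 0.81, array([0.7851, 0.0291])), (array([303., 165.]), 0.65, array([0.5404, 0.3187]))]
pin_a [(array([276., 163.]), 0.8, array([0.4508, 0.3148])), (array([362., 270.]), 0.76, array([ 0.8352, -0.0202])), (array([333., 271.]), 0.74, array([ 0.7755, -0.0518])), (array([290., 155.]), 0.59, array([0.4688, 0.3783]))]
mat [(array([300., 167.]), 0.89, array([0.5228, 0.3339]))]
tray [(array([176., 311.]), 0.93, array([ 0.5236, -0.2955]))]
spanner [(array([350., 268.]), 0.96, array([ 0.8084, -0.0258])), (array([282., 158.]), 0.91, array([0.4549, 0.3511]))]
```

View pics/top0.png

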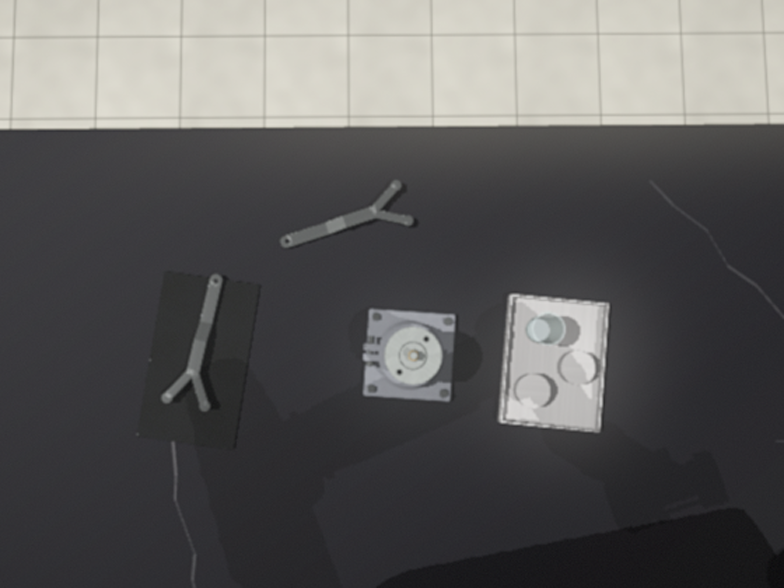

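View pics/scene0.png

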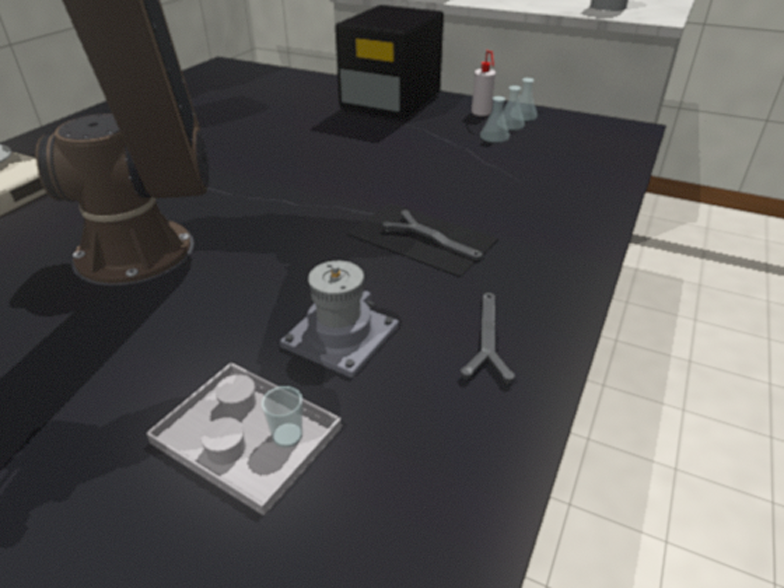

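The target spanner is on the mat at left: in the enlarged top view its pins are at (167,397) and (205,406), and its handle end is at (215,281). The look-alike lies ahead, off the mat. The ring holes show at about (426,339) and (399,372). The networks agree on the clamp near (0.54,-0.05). Next I'll refine these positions.

```bash
cat >> h.py <<'E'
np.set_printoptions(precision=4,suppress=True)
def plan(pos,angx,s=None):
    """tool offset/rot (deg) from current pose to TCP pos, pointing down, tool x at world angle angx"""
    s=s or env.sense(); A=R.from_rotvec(s["ee_rot"]); 
    T=R.from_matrix(np.array([[np.cos(angx),np.sin(angx),0],[np.sin(angx),-np.cos(angx),0],[0,0,-1]]).T)
    print("now",s["tool_pos"],"angx",np.arctan2(*A.as_matrix()[[1,0],0]),"offset",A.inv().apply(np.asarray(pos)-s["tool_pos"]),"rot",np.degrees((A.inv()*T).as_rotvec()))
E
python3 - <<'E'
from h import *
im=vision.get_image("top")
for d in vision.regions_of("top","spanner"):
    m=d["region"]; ys,xs=np.nonzero(m); P=at_z
    if d["location"][0]>200: continue
    pts=np.array([at_z(im,(x,y),.018)[:2] for x,y in zip(xs,ys)])
    c=pts.mean(0); u,s,v=np.linalg.svd(pts-c); q=(pts-c)@v[0]
    print("spanner",d["conf"],m.sum(),c,v[0],np.arctan2(v[0][1],v[0][0]),q.min(),q.max())
g=cv2.cvtColor(im["pixels"],cv2.COLOR_RGB2GRAY)
# bright ring
roi=g[215:295,255:335]; print(np.percentile(roi,[5,50,80,95]))
b=cv2.resize(im["pixels"][215:295,255:335],None,fx=6,fy=6,interpolation=cv2.INTER_CUBIC)[...,::-1]
b2=cv2.resize(im["pixels"][190:310,90:165],None,fx=4,fy=4,interpolation=cv2.INTER_CUBIC)[...,::-1]
cv2.imwrite("pics/crop.png",np.hstack([b,b2]))
E
```

```text
spanner 0.56 1059 [0.553 0.312] [-0.9723  0.2338] 2.905627241725528 -0.1271844069104897 0.10346853964713554
[ 51. 113. 162. 187.]
```

View pics/crop.png

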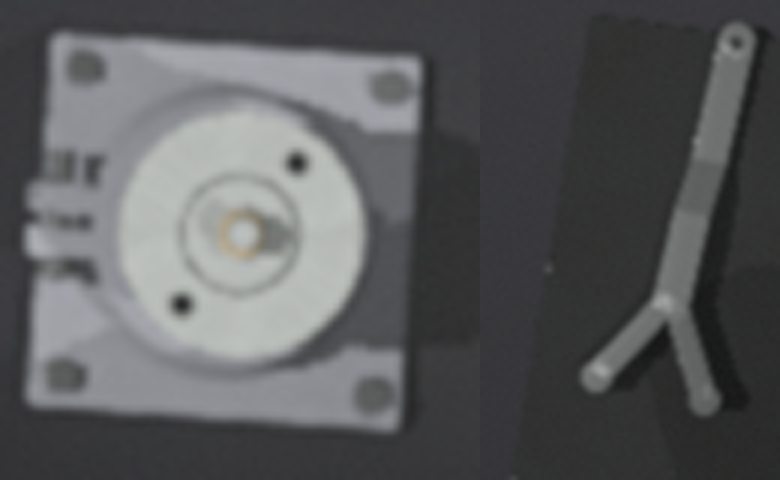

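The enlarged crops show the ring holes at crop (296,163) and (181,304), with the stem near (242,233). The spanner bosses are at (597,378) and (705,402), the V apex at (667,300) and the hole in the handle end at (737,40).

Run:
```python
from h import *
im=vision.get_image("top")
f=lambda x,y,s,ox,oy:((x+.5)/s-.5+ox,(y+.5)/s-.5+oy)
h=[at_z(im,f(x,y,6,255,215),.132)[:2] for x,y in[(296,163),(181,304)]]
h=np.array(h);d=h[1]-h[0];print("holes",h,h.mean(0),np.hypot(*d),"angle ccw from y",np.arctan2(-d[0],d[1]))
b=np.array([at_z(im,f(x-480,y,4,90,190),z)[:2] for x,y,z in[(597,378,.023),(705,402,.023),(737,40,.014)]])
m=b[:2].mean(0);d=b[0]-b[1];print("bosses",b,m,np.hypot(*d),"ang",np.arctan2(-d[0],d[1]),"axis ang",np.arctan2(*(b[2]-m)[::-1]),np.hypot(*(b[2]-m)))
a=np.arctan2(*(b[2]-m)[::-1]); n=m+.08*np.array([np.cos(a),np.sin(a)]);print("neck",n)
plan([n[0]-0.0,n[1],.2],a+np.pi)
```

```text
holes [[ 0.563  -0.0695]
 [ 0.5126 -0.0273]] [ 0.5378 -0.0484] 0.06572966168519088 angle ccw from y 0.8740794239247017
bosses [[0.4675 0.3655]
 [0.4527 0.301 ]
 [0.6703 0.2868]] [0.4601 0.3333] 0.06613968921503492 ang -0.22463847576809934 axis ang -0.21771412837454093 0.21531295859747449
neck [0.5382 0.316 ]
now [ 0.2019 -0.6441  0.1966] angx -2.8378040086364766 offset [-0.6081  0.8155 -0.0034] rot [ 0.0003 -0.0007 29.8799]
```

Request:
send_rows(offset=[[-0.04,0.03,-0.01],[-0.08,0.07,-0.02],[-0.12,0.11,-0.03],[-0.16,0.15,-0.04],[-0.2,0.19,-0.04],[-0.24,0.23,-0.04],[-0.28,0.275,-0.04],[-0.32,0.32,-0.04],[-0.355,0.365,-0.04],[-0.39,0.41,-0.04]], rot=[[0,0,2],[0,0,4],[0,0,6],[0,0,8],[0,0,10],[0,0,12],[0,0,14],[0,0,16],[0,0,18],[0,0,20]], hand=0, newtons=30)

```text
time: 2.2
tool_pos: [0.4519, -0.1343, 0.237]
ee_rot: [0.072, 3.14, 0.0]
contact_force: [0.8, -0.9, 0.2]
grip_width: 0.0876
grip_force: 0.0
```

Run:
```python
from h import *
print(env.sense()["qpos"],env.sense()["time"])
plan([.538,.316,.2],-.22+np.pi)
```

```text
[ 0.1302 -0.0111 -0.3527  0.0001 -1.228  -1.7472] 2.2
now [ 0.4519 -0.1343  0.237 ] angx 3.095425374361368 offset [-0.0652  0.4538  0.0371] rot [0.0128 0.0646 9.9599]
```

Request:
send_rows(offset=[[-0.007,0.05,0],[-0.014,0.1,0],[-0.021,0.15,0],[-0.028,0.2,0.0],[-0.036,0.25,0.01],[-0.044,0.3,0.015],[-0.052,0.35,0.02],[-0.058,0.4,0.03],[-0.065,0.454,0.037],[-0.065,0.454,0.037]], rot=[[0,0,1],[0,0,2],[0,0,3],[0,0,4],[0,0,5],[0,0,6],[0,0,7],[0,0,8],[0,0,10],[0,0,10]])

```text
time: 3.45
tool_pos: [0.5367, 0.3173, 0.1978]
ee_rot: [-0.341, -3.122, 0.002]
contact_force: [-0.0, 0.3, -0.3]
grip_width: 0.0876
grip_force: 0.0
```

Run:
```python
from h import *
print(env.sense()["qpos"],env.sense()["time"])
im=vision.get_image("wrist"); save(im,"w1.png",s=1.4)
print(ray(im,[280,210]))
for t,z in [("neck",.023),("pin_a",.004),("spanner",.004)]:
    print(t,[(np.round(d["location"]),round(d["conf"],2),at_z(im,d["location"],z)[:2]) for d in vision.mark_of("wrist",t)][:4])
plan([.538,.316,.04],-.22+np.pi)
```

```text
[ 0.8466  0.2753 -0.1046 -0.0002 -1.1929 -2.6348] 3.45
(array([0.4595, 0.3349, 0.3856]), array([ 0.273 , -0.0869, -0.9584]))
neck [(array([291., 189.]), 0.63, array([0.5395, 0.321 ]))]
pin_a [(array([262., 122.]), 0.78, array([0.4543, 0.3041])), (array([316., 121.]), 0.64, array([0.4671, 0.3682]))]
spanner []
now [0.5368 0.3137 0.1999] angx 2.92160564350373 offset [-0.0006  0.0025  0.1599] rot [0.0073 0.0089 0.0007]
```

View pics/w1.png

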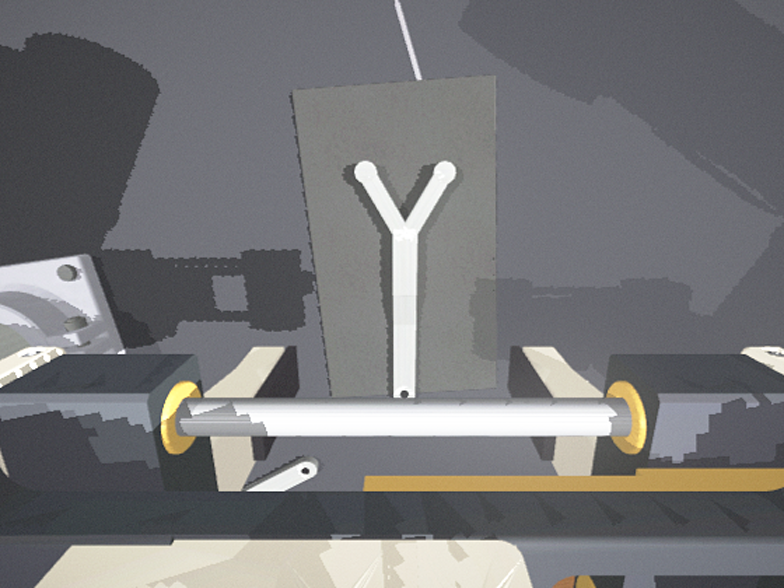

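The wrist view shows the spanner alone on the mat between the open fingers: bosses at (365,172) and (445,172), handle hole at (404,394).

Run:
```python
from h import *
im=vision.get_image("wrist")
b=np.array([at_z(im,((x+.5)/1.4-.5,(y+.5)/1.4-.5),z)[:2] for x,y,z in[(445,171,.023),(365,171,.023),(404,394,.014)]])
m=b[:2].mean(0);a=np.arctan2(*(b[2]-m)[::-1]);d=b[0]-b[1];n=m+.08*np.array([np.cos(a),np.sin(a)])
print(b,m,np.hypot(*d),np.arctan2(-d[0],d[1]),a,np.hypot(*(b[2]-m)),n)
plan([n[0],n[1],.01],a+np.pi)
```

```text
[[0.4688 0.3657]
 [0.4542 0.3005]
 [0.6709 0.2856]] [0.4615 0.3331] 0.06680079616095211 -0.2199493241245642 -0.22307340731175307 0.21473354531915018 [0.5395 0.3154]
now [0.5369 0.3136 0.2001] angx 2.9211925772901206 offset [-0.0021  0.0023  0.1901] rot [0.0279 0.019  0.1532]
```

Request:
send_rows(offset=[[-0.002,0.002,0.04],[-0.002,0.002,0.08],[-0.002,0.002,0.12],[-0.002,0.002,0.145],[-0.002,0.002,0.165],[-0.002,0.002,0.178],[-0.002,0.002,0.186],[-0.002,0.002,0.19],[-0.002,0.002,0.193],[-0.002,0.002,0.193]], rot=[[0,0,0],[0,0,0],[0,0,0],[0,0,0],[0,0,0],[0,0,0],[0,0,0],[0,0,0],[0,0,0],[0,0,0]])

```text
time: 4.95
tool_pos: [0.5394, 0.316, 0.0068]
ee_rot: [0.344, 3.122, 0.0]
contact_force: [0.5, -0.7, -0.4]
grip_width: 0.0875
grip_force: 0.0
```

Request:
send_rows(offset=[[0,0,0],[0,0,0],[0,0,0],[0,0,0],[0,0,0],[0,0,0],[0,0,0],[0,0,0],[0,0,0],[0,0,0]], rot=[[0,0,0],[0,0,0],[0,0,0],[0,0,0],[0,0,0],[0,0,0],[0,0,0],[0,0,0],[0,0,0],[0,0,0]], hand=255, newtons=45)

```text
time: 6.2
tool_pos: [0.5393, 0.3159, 0.0066]
ee_rot: [0.345, 3.123, 0.0]
contact_force: [-0.0, 0.1, -0.5]
grip_width: 0.0005
grip_force: 0.0
```

Run:
```python
from h import *
s=env.sense();print(s["tool_pos"],s["contact_force"],s["wrist_torque"],s["grip_width"],s["grip_force"])
```

```text
[0.5393 0.3159 0.0066] [-0.0073  0.1398 -0.4995] [-0.1164  0.0074  0.0111] 0.0005220597307798602 0.0
```

Run:
```python
from h import *
a=vision.get_image("wrist");b=vision.get_image("scene")
A=cv2.resize(a["pixels"],(560,420));B=cv2.resize(b["pixels"][110:210,230:350],(504,420),interpolation=cv2.INTER_CUBIC)
B=B[:, :240] if 0 else cv2.resize(B,(240*2,400))
im=np.zeros((600,800,3),np.uint8);im[:300,:400]=cv2.resize(a["pixels"],(400,300));im[:300,400:]=cv2.resize(vision.get_image("top")["pixels"][190:310,60:220],(400,300),interpolation=cv2.INTER_CUBIC)
im[300:,:400]=cv2.resize(b["pixels"][100:220,230:390],(400,300),interpolation=cv2.INTER_CUBIC)
cv2.imwrite("pics/q.png",im[...,::-1])
```

```text
(no output)
```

View pics/q.png

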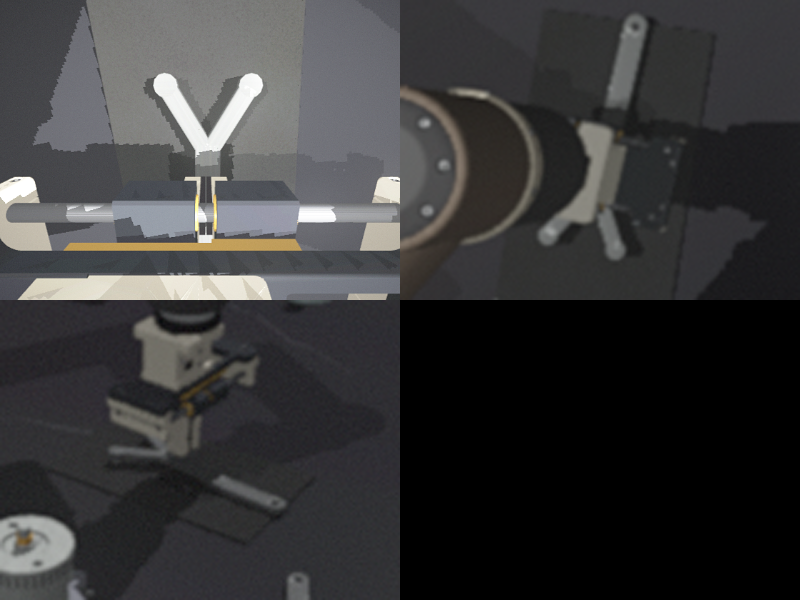

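The wrist view shows the shut fingers standing over the neck, and the spanner has not moved. I'll check the true fingertip height and the spanner's height.

Run:
```python
from h import *
s=env.sense()
w=vision.get_image("wrist");sc=vision.get_image("scene")
P=[s["tool_pos"]+[0,0,dz] for dz in(0,.019,.04,.06)]
print("wrist",proj(w,np.array(P))/1.4,"\nscene", (proj(sc,np.array(P))-[230,100])*2.5+[0,300])
# bosses in q.png scaled 400/560
b=np.array([at_z(w,(x*1.4,y*1.4),.023)[:2] for x,y in[(252,85),(165,85)]]);print(b,b.mean(0),np.hypot(*(b[0]-b[1])))
neck=np.array([[.539+.02*np.cos(-.222),.3157+.02*np.sin(-.222),.023],[.539-.03*np.cos(-.222),.3157-.03*np.sin(-.222),.023]])
print("neckends",proj(w,neck)/1.4,(proj(sc,neck)-[230,100])*2.5+[0,300])
x0=(int(proj(sc,np.array(P))[0,0])-40,int(proj(sc,np.array(P))[0,1])-45)
i1=cv2.resize(sc["pixels"][x0[1]:x0[1]+70,x0[0]:x0[0]+80],(480,420),interpolation=cv2.INTER_CUBIC)
i2=cv2.resize(w["pixels"][150:360,210:370],(320,420),interpolation=cv2.INTER_CUBIC)
im=np.hstack([i1,i2])
for p in P:
    q=(proj(sc,p[None])[0]-x0)*6; cv2.circle(im,tuple(int(v) for v in q),2,(255,0,0),-1)
    q=(proj(w,p[None])[0]-[210,150])*2; cv2.circle(im,(int(q[0])+480,int(q[1])),3,(255,0,0),-1)
cv2.imwrite("pics/q2.png",np.clip(im*1.5,0,255).astype(np.uint8)[...,::-1])
```

```text
wrist [[204.9542 173.4518]
 [204.9338 182.0552]
 [204.9062 193.7767]
 [204.8727 207.9529]] 
scene [[180.47   471.8658]
 [180.8999 458.5541]
 [181.3843 443.5577]
 [181.8548 428.9907]]
[[0.4689 0.3687]
 [0.4543 0.3036]] [0.4616 0.3361] 0.06672575693647541
neckends [[204.604  200.8727]
 [204.6606 147.6448]] [[193.8621 465.7159]
 [161.0096 452.5677]]
```

View pics/q2.png

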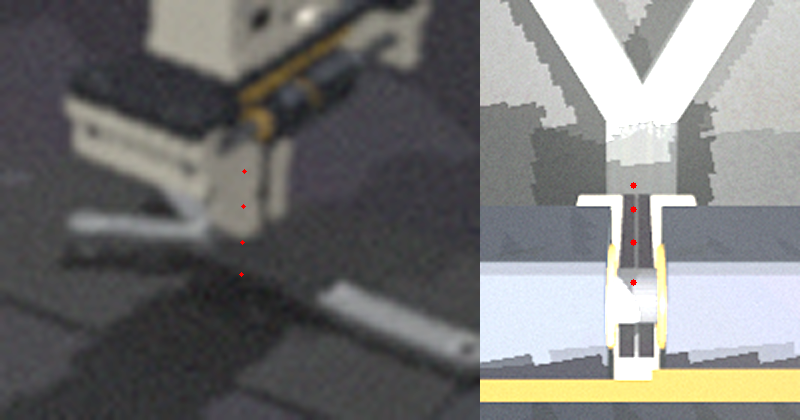

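The projected TCP lies well below the visible fingertips. The tips seem to be about 20-30 mm higher than the state says, and the fingers shut above the neck. I'll open and descend carefully, watching the force.

Request:
send_rows(offset=[[0,0,0],[0,0,0],[0,0,0],[0,0,0],[0,0,0.002],[0,0,0.005],[0,0,0.008],[0,0,0.011],[0,0,0.014],[0,0,0.014]], rot=[[0,0,0],[0,0,0],[0,0,0],[0,0,0],[0,0,0],[0,0,0],[0,0,0],[0,0,0],[0,0,0],[0,0,0]], hand=120)

```text
time: 7.7
tool_pos: [0.5391, 0.3158, -0.0078]
ee_rot: [-0.345, -3.122, 0.001]
contact_force: [-0.4, -0.1, -0.4]
grip_width: 0.0462
grip_force: 0.0
```

Run:
```python
from h import *
s=env.sense();print(s)
sc=vision.get_image("scene");w=vision.get_image("wrist");print(ray(w,[280,210])[0]-s["tool_pos"])
P=[s["tool_pos"]+[0,0,dz] for dz in(0,.019,.04,.06)]
x0=(int(proj(sc,np.array(P))[0,0])-40,int(proj(sc,np.array(P))[0,1])-45)
i1=cv2.resize(sc["pixels"][x0[1]:x0[1]+70,x0[0]:x0[0]+80],(480,420),interpolation=cv2.INTER_CUBIC)
i2=cv2.resize(w["pixels"][150:360,210:370],(320,420),interpolation=cv2.INTER_CUBIC)
im=np.hstack([i1,i2])
for p in P:
    q=(proj(sc,p[None])[0]-x0)*6; cv2.circle(im,tuple(int(v) for v in q),2,(255,0,0),-1)
cv2.imwrite("pics/q3.png",np.clip(im*1.8,0,255).astype(np.uint8)[...,::-1])
```

```text
{'time': 7.7, 'qpos': array([ 0.8419,  0.4722, -0.3332, -0.0001, -0.7659, -2.6325]), 'qd': array([ 0.0004, -0.0053,  0.0046,  0.0025, -0.0042, -0.0016]), 'tau': array([  0.0071, -58.8122,  21.4535,   5.0438,  -0.0175,  -0.0001]), 'tool_pos': array([ 0.5391,  0.3158, -0.0078]), 'ee_rot': array([-0.3446, -3.1223,  0.0006]), 'contact_force': array([-0.3874, -0.0501, -0.3651]), 'wrist_torque': array([-0.0548, -0.0123, -0.0459]), 'grip_force': 0.0, 'grip_width': 0.04619660786274675}
[-0.0773  0.0176  0.188 ]
```

View pics/q3.png

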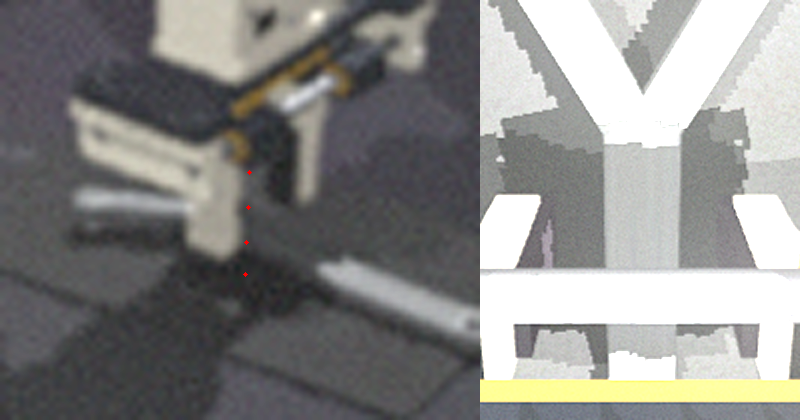

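The tips are still clear of the mat with no contact force, so I'll go lower in small steps.

Request:
send_rows(offset=[[0,0,0.001],[0,0,0.002],[0,0,0.003],[0,0,0.004],[0,0,0.005],[0,0,0.006],[0,0,0.007],[0,0,0.008],[0,0,0.008],[0,0,0.008]], rot=[[0,0,0],[0,0,0],[0,0,0],[0,0,0],[0,0,0],[0,0,0],[0,0,0],[0,0,0],[0,0,0],[0,0,0]])

```text
time: 9.05
tool_pos: [0.5393, 0.3159, -0.0154]
ee_rot: [0.345, 3.123, 0.0]
contact_force: [0.4, -0.5, 0.8]
grip_width: 0.0466
grip_force: 0.0
```

Request:
send_rows(offset=[[0,0,0.0005],[0,0,0.001],[0,0,0.0015],[0,0,0.002],[0,0,0.0025],[0,0,0.003],[0,0,0.0035],[0,0,0.004],[0,0,0.004],[0,0,0.004]], rot=[[0,0,0],[0,0,0],[0,0,0],[0,0,0],[0,0,0],[0,0,0],[0,0,0],[0,0,0],[0,0,0],[0,0,0]])

```text
time: 10.3
tool_pos: [0.5393, 0.3159, -0.0194]
ee_rot: [0.345, 3.123, 0.0]
contact_force: [-0.6, -0.1, -0.1]
grip_width: 0.0461
grip_force: 0.0
```

Request:
send_rows(offset=[[0,0,0],[0,0,0],[0,0,0],[0,0,0],[0,0,0],[0,0,0],[0,0,0],[0,0,0],[0,0,0],[0,0,0]], rot=[[0,0,0],[0,0,0],[0,0,0],[0,0,0],[0,0,0],[0,0,0],[0,0,0],[0,0,0],[0,0,0],[0,0,0]], hand=255, newtons=10)

```text
time: 11.55
tool_pos: [0.5393, 0.316, -0.0194]
ee_rot: [0.344, 3.123, 0.0]
contact_force: [0.6, 1.6, -0.7]
grip_width: 0.0217
grip_force: 10.0
```

Run:
```python
from h import *
s=env.sense();print(s["contact_force"],s["wrist_torque"],s["grip_width"],s["grip_force"])
```

```text
[ 0.6399  1.5921 -0.6843] [ 0.6972 -0.3014  0.0102] 0.021664001047961113 9.995325207710266
```

Request:
send_rows(offset=[[0,0,0],[0,0,0],[0,0,0.0005],[0,0,0.001],[0,0,0.0015],[0,0,0.002],[0,0,0.002],[0,0,0.0025],[0,0,0.0025],[0,0,0.0025]], rot=[[0,0,0],[0,0,0],[0,0,0],[0,0,0],[0,0,0],[0,0,0],[0,0,0],[0,0,0],[0,0,0],[0,0,0]], hand=165)

```text
time: 12.8
tool_pos: [0.5393, 0.316, -0.0219]
ee_rot: [0.345, 3.123, 0.0]
contact_force: [-0.0, 0.6, -0.5]
grip_width: 0.0311
grip_force: 0.0
```

Request:
send_rows(offset=[[0,0,0],[0,0,0],[0,0,0],[0,0,0],[0,0,0],[0,0,0],[0,0,-0.002],[0,0,-0.005],[0,0,-0.01],[0,0,-0.01]], rot=[[0,0,0],[0,0,0],[0,0,0],[0,0,0],[0,0,0],[0,0,0],[0,0,0],[0,0,0],[0,0,0],[0,0,0]], hand=255, newtons=55)

```text
time: 14.05
tool_pos: [0.5395, 0.3162, -0.0114]
ee_rot: [0.344, 3.122, 0.001]
contact_force: [-0.2, 0.4, -3.6]
grip_width: 0.0213
grip_force: 55.0
```

Run:
```python
from h import *
s=env.sense();print(s["contact_force"],s["wrist_torque"],s["grip_width"],s["grip_force"])
a=-.222; c=np.array([.5378,-.0484]); th=.874
plan([c[0]+.08*np.cos(th),c[1]+.08*np.sin(th),.2],th+np.pi)
```

```text
[-0.1737  0.4316 -3.6312] [ 0.0109  0.001  -0.0851] 0.021315243221339493 54.99418079853058
now [ 0.5395  0.3162 -0.0114] angx 2.9218392020513253 offset [-0.1146 -0.285  -0.2115] rot [  0.0231   0.048  -62.6674]
```

Request:
send_rows(offset=[[0,0,-0.02],[0,0,-0.05],[0,0,-0.09],[0,0,-0.13],[-0.005,-0.01,-0.165],[-0.015,-0.03,-0.19],[-0.025,-0.055,-0.2],[-0.035,-0.085,-0.2],[-0.05,-0.115,-0.2],[-0.06,-0.145,-0.2]], rot=[[0,0,0],[0,0,0],[0,0,0],[0,0,-3],[0,0,-8],[0,0,-14],[0,0,-20],[0,0,-26],[0,0,-32],[0,0,-38]])

```text
time: 15.3
tool_pos: [0.5661, 0.1602, 0.1879]
ee_rot: [0.696, -3.063, -0.0]
contact_force: [0.1, 0.2, -3.4]
grip_width: 0.0209
grip_force: 55.0
```

Run:
```python
from h import *
s=env.sense();print(s["contact_force"],s["wrist_torque"],s["grip_width"],s["grip_force"])
c=np.array([.5378,-.0484]); th=.874
plan([c[0]+.0804*np.cos(th),c[1]+.0804*np.sin(th),.17],th+np.pi)
```

```text
[ 0.1185  0.1502 -3.3519] [-0.0319 -0.0165  0.008 ] 0.02093789916659239 54.994651079177856
now [0.5661 0.1602 0.1879] angx -2.694850301662026 offset [ 0.0425 -0.1426  0.0179] rot [  0.0124  -0.008  -24.4801]
```

Request:
send_rows(offset=[[0.007,-0.024,0],[0.014,-0.048,0],[0.021,-0.072,0.0],[0.028,-0.096,0.003],[0.034,-0.116,0.006],[0.038,-0.13,0.01],[0.042,-0.14,0.014],[0.0425,-0.1425,0.018],[0.0425,-0.1425,0.018],[0.0425,-0.1425,0.018]], rot=[[0,0,-4],[0,0,-8],[0,0,-12],[0,0,-16],[0,0,-20],[0,0,-22],[0,0,-24],[0,0,-24.5],[0,0,-24.5],[0,0,-24.5]])

```text
time: 16.55
tool_pos: [0.589, 0.0148, 0.1702]
ee_rot: [-1.325, 2.848, 0.0]
contact_force: [0.3, -0.5, -3.8]
grip_width: 0.0211
grip_force: 55.0
```

Run:
```python
from h import *
s=env.sense();print(s["tool_pos"],s["contact_force"],s["wrist_torque"],s["grip_width"],s["qpos"])
w=vision.get_image("wrist")
A=R.from_rotvec(s["ee_rot"]).as_matrix()
c=s["tool_pos"]+A@[.0804,0,0]; y=A[:,1]; print("angx",np.arctan2(A[1,0],A[0,0]))
dz=.0259
bos=np.array([c+[0,0,dz+.019]+k*.033*y for k in(1,-1)]); tip=np.array([c+[0,0,dz]+k*.033*y for k in(1,-1)])
h=np.array([[.563,-.0695,.132],[.5126,-.0273,.132]])
for n,p in[("boss",bos),("tip",tip),("holes",h)]: print(n,proj(w,p))
for t in["pin_a","ring_face"]: print(t,[(np.round(d["location"],1),round(d["conf"],2)) for d in vision.mark_of("wrist",t)])
save(w,"w2.png",s=1.4)
```

```text
[0.589  0.0148 0.1702] [ 0.3304 -0.5425 -3.779 ] [ 0.0107  0.0713 -0.0388] 0.021132122364391596 [ 0.3567  0.2372 -0.2217 -0.     -1.1118 -1.0565]
angx -2.2706011570156304
boss [[358.592  116.4849]
 [213.7844 116.4768]]
tip [[350.2289 116.8901]
 [222.4625 116.8831]]
holes [[238.9225 116.5551]
 [330.1421 116.299 ]]
pin_a [(array([226.4, 120.1]), 0.74), (array([349.7, 118.8]), 0.71), (array([149.4, 241.8]), 0.71)]
ring_face [(array([284.2, 116.6]), 0.78)]
```

View pics/w2.png

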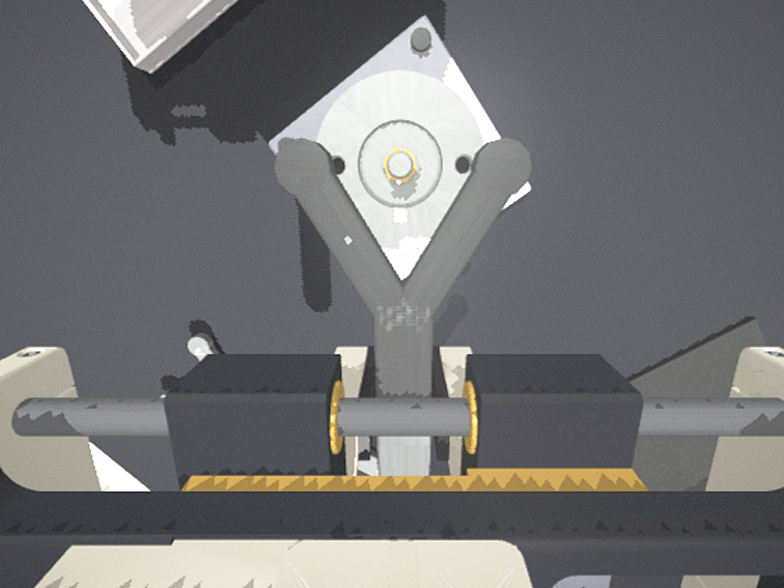

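The wrist view shows the bosses at (302,166) and (503,166), the holes at (338,165) and (462,164), and the stem at (400,165). The spanner is nearly aligned.

Run:
```python
from h import *
s=env.sense();w=vision.get_image("wrist"); A=R.from_rotvec(s["ee_rot"]).as_matrix()
f=lambda x,y:((x+.5)/1.4-.5,(y+.5)/1.4-.5)
zb=s["tool_pos"][2]+.0259+.019
b=np.array([at_z(w,f(*p),zb) for p in[(302,166),(503,166)]]);h=np.array([at_z(w,f(*p),.132) for p in[(338,165),(462,164)]]);st=at_z(w,f(400,164),.152)
r=np.array([at_z(w,f(*p),.132) for p in[(400,71)]])
# ring outline fit: bright pixels fallback -> inner lid circle centre (400,164)
print("b",b[:,:2],np.hypot(*(b[0]-b[1])[:2]),"h",h[:,:2],np.hypot(*(h[0]-h[1])[:2]))
ring=at_z(w,f(400,164),.131)
print("mid b",b.mean(0)[:2],"mid h",h.mean(0)[:2],"stem",st[:2],"lid",ring[:2])
for n,c in[("h",h.mean(0)),("stem",st),("lid",ring)]: print(n,"move in tool", (A.T@(c-b.mean(0)))[:2])
ang=lambda d:np.degrees(np.arctan2(d[1],d[0])); print("ang b,h",ang(b[1]-b[0]),ang(h[1]-h[0]))
for c in["top"]:
    im=vision.get_image(c); print([ (np.round(d["location"],1),at_z(im,d["location"],.132)[:2]) for d in vision.mark_of(c,"ring_face")])
```

```text
b [[ 0.5625 -0.0668]
 [ 0.5123 -0.0246]] 0.0655421473815232 h [[ 0.5623 -0.0678]
 [ 0.5131 -0.0271]] 0.0639031066757671
mid b [ 0.5374 -0.0457] mid h [ 0.5377 -0.0475] stem [ 0.5376 -0.0474] lid [ 0.5375 -0.0477]
h move in tool [ 0.0011 -0.0013]
stem move in tool [ 0.0012 -0.0012]
lid move in tool [ 0.0014 -0.0013]
ang b,h 139.92684368159803 140.36778582884648
[(array([296.8, 253.4]), array([ 0.5379, -0.0537]))]
```

Request:
send_rows(offset=[[0.001,-0.001,0.01],[0.001,-0.001,0.025],[0.001,-0.001,0.04],[0.001,-0.001,0.05],[0.001,-0.001,0.056],[0.001,-0.001,0.06],[0.001,-0.001,0.06],[0.001,-0.001,0.06],[0.001,-0.001,0.06],[0.001,-0.001,0.06]], rot=[[0,0,-0.3],[0,0,-0.3],[0,0,-0.3],[0,0,-0.3],[0,0,-0.3],[0,0,-0.3],[0,0,-0.3],[0,0,-0.3],[0,0,-0.3],[0,0,-0.3]])

```text
time: 18.1
tool_pos: [0.5892, 0.013, 0.1103]
ee_rot: [-1.333, 2.844, -0.0]
contact_force: [-0.2, -0.3, -3.6]
grip_width: 0.0213
grip_force: 55.0
```

Run:
```python
from h import *
s=env.sense();print(s["tool_pos"],s["contact_force"],s["wrist_torque"],s["time"])
w=vision.get_image("wrist"); save(w,"w3.png",(190,70,390,170),4)
```

```text
[0.5892 0.013  0.1103] [-0.2054 -0.3107 -3.557 ] [ 0.0127  0.1166 -0.0147] 18.1
```

View pics/w3.png

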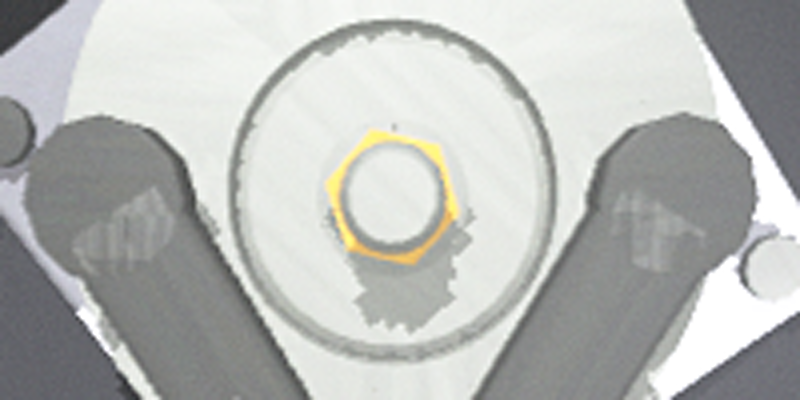

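The spanner sits concentric with the ring: bosses at about (107,195) and (676,195), lid centre near (394,191). Now I'll feel downward for the holes.

Request:
send_rows(offset=[[0,0,0.001],[0,0,0.002],[0,0,0.003],[0,0,0.0035],[0,0,0.004],[0,0,0.0045],[0,0,0.005],[0,0,0.0053],[0,0,0.0055],[0,0,0.0055]], rot=[[0,0,0],[0,0,0],[0,0,0],[0,0,0],[0,0,0],[0,0,0],[0,0,0],[0,0,0],[0,0,0],[0,0,0]])

```text
time: 19.4
tool_pos: [0.5891, 0.013, 0.1046]
ee_rot: [-1.333, 2.845, 0.0]
contact_force: [0.2, -0.6, -3.6]
grip_width: 0.0212
grip_force: 55.0
```

Request:
send_rows(offset=[[0,0,0.0005],[0,0,0.001],[0,0,0.0015],[0,0,0.002],[0,0,0.0025],[0,0,0.003],[0,0,0.0035],[0,0,0.004],[0,0,0.004],[0,0,0.004]], rot=[[0,0,0],[0,0,0],[0,0,0],[0,0,0],[0,0,0],[0,0,0],[0,0,0],[0,0,0],[0,0,0],[0,0,0]])

```text
time: 20.65
tool_pos: [0.5891, 0.013, 0.1006]
ee_rot: [1.333, -2.845, 0.0]
contact_force: [0.2, 0.3, -3.7]
grip_width: 0.0214
grip_force: 55.0
```

Still no contact, and the pins should now be about 5 mm in. I'll keep going until I feel the bosses touch.

Request:
send_rows(offset=[[0,0,0.0005],[0,0,0.001],[0,0,0.0015],[0,0,0.002],[0,0,0.0023],[0,0,0.0026],[0,0,0.0029],[0,0,0.0032],[0,0,0.0035],[0,0,0.0035]], rot=[[0,0,0],[0,0,0],[0,0,0],[0,0,0],[0,0,0],[0,0,0],[0,0,0],[0,0,0],[0,0,0],[0,0,0]])

```text
time: 21.9
tool_pos: [0.5891, 0.013, 0.0971]
ee_rot: [-1.333, 2.845, 0.0]
contact_force: [-0.0, 0.6, -2.5]
grip_width: 0.0214
grip_force: 55.0
```

Request:
send_rows(offset=[[0,0,0.0002],[0,0,0.0003],[0,0,0.0004],[0,0,0.0005],[0,0,0.0006],[0,0,0.0006],[0,0,0.0007],[0,0,0.0007],[0,0,0.0007],[0,0,0.0007]], rot=[[0,0,0],[0,0,0],[0,0,0],[0,0,0],[0,0,0],[0,0,0],[0,0,0],[0,0,0],[0,0,0],[0,0,0]])

```text
time: 23.15
tool_pos: [0.5891, 0.013, 0.0964]
ee_rot: [-1.333, 2.845, -0.0]
contact_force: [-0.7, 0.9, 0.4]
grip_width: 0.021
grip_force: 55.0
```

Run:
```python
from h import *
s=env.sense();print(s["tool_pos"],s["contact_force"],s["wrist_torque"],s["time"])
A=R.from_rotvec(s["ee_rot"]).as_matrix(); print(np.arctan2(A[1,0],A[0,0])+np.pi, s["tool_pos"]+A@[.0804,0,0])
L=.0804
# 10 rows of arc, tool turning about z by +d deg (clockwise from above)
for d in [2,5,10,20,30,40,50,60]:
    t=np.radians(d); print(d, np.round([L-L*np.cos(t), -L*np.sin(t)],4))
```

```text
[0.5891 0.013  0.0964] [-0.6549  0.9302  0.436 ] [ 0.0468  0.4945 -0.0213] 23.15
0.8763578479982592 [ 0.5377 -0.0488  0.0964]
2 [ 0.     -0.0028]
5 [ 0.0003 -0.007 ]
10 [ 0.0012 -0.014 ]
20 [ 0.0048 -0.0275]
30 [ 0.0108 -0.0402]
40 [ 0.0188 -0.0517]
50 [ 0.0287 -0.0616]
60 [ 0.0402 -0.0696]
```

The bosses touch the face at the expected seated height with about 4 N, so both pins are fully in. Now I'll turn clockwise.

Request:
send_rows(offset=[[0,-0.0028,0],[0.0002,-0.0056,0],[0.0004,-0.0084,0],[0.0008,-0.0112,0],[0.0012,-0.014,0],[0.0018,-0.0167,0],[0.0024,-0.0195,0],[0.0031,-0.0222,0],[0.0039,-0.0248,0],[0.0048,-0.0275,0]], rot=[[0,0,2],[0,0,4],[0,0,6],[0,0,8],[0,0,10],[0,0,12],[0,0,14],[0,0,16],[0,0,18],[0,0,20]])

```text
time: 24.4
tool_pos: [0.6069, -0.0081, 0.0963]
ee_rot: [0.814, -3.034, -0.001]
contact_force: [-4.5, 4.8, 3.2]
grip_width: 0.0214
grip_force: 55.0
```

```bash
cat > st.py <<'E'
from h import *
s=env.sense();A=R.from_rotvec(s["ee_rot"]).as_matrix()
o=s["tool_pos"]+A@[.0804,0,0]; F=s["contact_force"]; M=s["wrist_torque"]; r=s["tool_pos"]-np.array([.5377,-.0488,0])
print("t",s["time"],"pos",s["tool_pos"],"th",np.degrees(np.arctan2(A[1,0],A[0,0])+np.pi),"origin",o[:2],"\nF",F,"Ftool",A.T@F,"M",M,"Mz axis",M[2]+r[0]*F[1]-r[1]*F[0],"w",s["grip_width"])
E
python3 st.py
```

```text
t 24.4 pos [ 0.6069 -0.0081  0.0963] th 30.05012232133804 origin [ 0.5373 -0.0484] 
F [-4.4554  4.8479  3.2336] Ftool [ 1.4299  6.4297 -3.2284] M [ 1.5172  1.7607 -0.0992] Mz axis 0.4175038202230952 w 0.02141221662633917
```

Request:
send_rows(offset=[[0,-0.0021,0],[0.0001,-0.0042,0],[0.0002,-0.0063,0],[0.0004,-0.0084,0],[0.0007,-0.0105,0],[0.001,-0.0126,0],[0.0013,-0.0146,0],[0.0017,-0.0165,0],[0.0021,-0.0181,0],[0.0021,-0.0181,0]], rot=[[0,0,1.5],[0,0,3],[0,0,4.5],[0,0,6],[0,0,7.5],[0,0,9],[0,0,10.5],[0,0,11.8],[0,0,13],[0,0,13]])

```text
time: 25.65
tool_pos: [0.6142, -0.0248, 0.0963]
ee_rot: [0.467, -3.106, -0.001]
contact_force: [-2.6, 3.7, 2.4]
grip_width: 0.0214
grip_force: 55.0
```

```bash
python3 st.py
```

```text
t 25.65 pos [ 0.6142 -0.0248  0.0963] th 17.088395134390364 origin [ 0.5374 -0.0484] 
F [-2.5658  3.7268  2.4429] Ftool [ 1.3581  4.3179 -2.4394] M [ 1.473   1.4919 -0.1261] Mz axis 0.22077855890465373 w 0.02140239542947192
```

Request:
send_rows(offset=[[0,-0.0006,0],[0,-0.0011,0],[0,-0.0017,0],[0,-0.0022,0],[0,-0.0028,0],[0,-0.0034,0],[0.0001,-0.0039,0],[0.0001,-0.0045,0],[0.0001,-0.0049,0],[0.0001,-0.0049,0]], rot=[[0,0,0.4],[0,0,0.8],[0,0,1.2],[0,0,1.6],[0,0,2],[0,0,2.4],[0,0,2.8],[0,0,3.2],[0,0,3.5],[0,0,3.5]])

```text
time: 26.9
tool_pos: [0.6155, -0.0294, 0.0963]
ee_rot: [0.372, -3.119, -0.001]
contact_force: [-3.3, 4.4, 2.4]
grip_width: 0.0211
grip_force: 55.0
```

```bash
python3 st.py
```

```text
t 26.9 pos [ 0.6155 -0.0294  0.0963] th 13.603901837799933 origin [ 0.5374 -0.0483] 
F [-3.2993  4.3532  2.4144] Ftool [ 2.1839  5.0088 -2.4098] M [ 1.6634  1.601  -0.1198] Mz axis 0.28288346360485983 w 0.021061631020720877
```

Request:
send_rows(offset=[[0,-0.0006,0],[0,-0.0011,0],[0,-0.0017,0],[0,-0.0022,0],[0,-0.0028,0],[0,-0.0034,0],[0.0001,-0.0039,0],[0.0001,-0.0045,0],[0.0001,-0.0049,0],[0.0001,-0.0049,0]], rot=[[0,0,0.4],[0,0,0.8],[0,0,1.2],[0,0,1.6],[0,0,2],[0,0,2.4],[0,0,2.8],[0,0,3.2],[0,0,3.5],[0,0,3.5]])

```text
time: 28.15
tool_pos: [0.6165, -0.0341, 0.0963]
ee_rot: [0.277, -3.129, -0.001]
contact_force: [-4.1, 5.0, 2.2]
grip_width: 0.0216
grip_force: 55.0
```

```bash
python3 st.py
```

```text
t 28.15 pos [ 0.6165 -0.0341  0.0963] th 10.106828458726678 origin [ 0.5374 -0.0483] 
F [-4.0683  4.9569  2.1667] Ftool [ 3.1364  5.5955 -2.1609] M [ 1.6796  1.6256 -0.118 ] Mz axis 0.33241414412145764 w 0.021607790369055135
```

Request:
send_rows(offset=[[0,-0.0006,0],[0,-0.0011,0],[0,-0.0017,0],[0,-0.0022,0],[0,-0.0028,0],[0,-0.0034,0],[0.0001,-0.0039,0],[0.0001,-0.0045,0],[0.0001,-0.0049,0],[0.0001,-0.0049,0]], rot=[[0,0,0.4],[0,0,0.8],[0,0,1.2],[0,0,1.6],[0,0,2],[0,0,2.4],[0,0,2.8],[0,0,3.2],[0,0,3.5],[0,0,3.5]])

```text
time: 29.4
tool_pos: [0.6172, -0.0389, 0.0962]
ee_rot: [0.181, -3.136, -0.001]
contact_force: [-3.7, 4.6, 3.2]
grip_width: 0.0212
grip_force: 55.0
```

```bash
python3 st.py
```

```text
t 29.4 pos [ 0.6172 -0.0389  0.0962] th 6.6038529646007476 origin [ 0.5374 -0.0482] 
F [-3.7209  4.6054  3.2183] Ftool [ 3.1687  5.0053 -3.2123] M [ 1.7667  1.7025 -0.1063] Mz axis 0.2966776129419728 w 0.021189444168123638
```

Request:
send_rows(offset=[[0,-0.0006,0],[0,-0.0011,0],[0,-0.0017,0],[0,-0.0022,0],[0,-0.0028,0],[0,-0.0034,0],[0.0001,-0.0039,0],[0.0001,-0.0042,0],[0.0001,-0.0042,0],[0.0001,-0.0042,0]], rot=[[0,0,0.4],[0,0,0.8],[0,0,1.2],[0,0,1.6],[0,0,2],[0,0,2.4],[0,0,2.8],[0,0,3],[0,0,3],[0,0,3]])

```text
time: 30.65
tool_pos: [0.6175, -0.041, 0.0962]
ee_rot: [0.102, -3.139, -0.004]
contact_force: [-6.4, 14.5, 4.2]
grip_width: 0.021
grip_force: 55.5
```

```bash
python3 st.py
```

```text
t 30.65 pos [ 0.6175 -0.041   0.0962] th 3.721748277735361 origin [ 0.5373 -0.0463] 
F [-6.4129 14.5238  4.2329] Ftool [ 5.4584 14.921  -4.1898] M [5.1923 2.5632 0.7263] Mz axis 1.935696452671651 w 0.02102911961547577
```

Torque jumped to 1.9 N m and the arm lagged its target, so the ring has reached its stop. I'll relax the twist without turning the ring back.

Request:
send_rows(offset=[[0,0.0006,0],[0,0.0011,0],[0,0.0017,0],[0,0.0022,0],[0,0.0028,0],[0,0.0028,0],[0,0.0028,0],[0,0.0028,0],[0,0.0028,0],[0,0.0028,0]], rot=[[0,0,-0.4],[0,0,-0.8],[0,0,-1.2],[0,0,-1.6],[0,0,-2],[0,0,-2],[0,0,-2],[0,0,-2],[0,0,-2],[0,0,-2]])

```text
time: 31.9
tool_pos: [0.6174, -0.0402, 0.0962]
ee_rot: [0.154, -3.137, -0.001]
contact_force: [-4.4, 5.2, 2.8]
grip_width: 0.0217
grip_force: 55.0
```

```bash
python3 st.py
```

```text
t 31.9 pos [ 0.6174 -0.0402  0.0962] th 5.624906265763807 origin [ 0.5374 -0.0481] 
F [-4.3821  5.1636  2.8015] Ftool [ 3.8571  5.5705 -2.7939] M [1.9338 1.8427 0.0291] Mz axis 0.47808337693017255 w 0.021728069392440236
```

Request:
send_rows(offset=[[0.0002,0.0006,0],[0.0004,0.0012,0],[0.0005,0.0018,0],[0.0005,0.0018,0],[0.0005,0.0018,0],[0.0005,0.0018,0],[0.0005,0.0018,0],[0.0005,0.0018,0],[0.0005,0.0018,0],[0.0005,0.0018,0]], rot=[[0,0,-0.4],[0,0,-0.8],[0,0,-1.2],[0,0,-1.2],[0,0,-1.2],[0,0,-1.2],[0,0,-1.2],[0,0,-1.2],[0,0,-1.2],[0,0,-1.2]])

```text
time: 33.15
tool_pos: [0.6173, -0.0391, 0.0964]
ee_rot: [-0.189, 3.136, -0.0]
contact_force: [0.8, -0.6, 0.1]
grip_width: 0.0212
grip_force: 55.0
```

```bash
python3 st.py
```

```text
t 33.15 pos [ 0.6173 -0.0391  0.0964] th 6.910544338728301 origin [ 0.5375 -0.0488] 
F [ 0.7758 -0.6406  0.1464] Ftool [-0.6931 -0.7294 -0.1461] M [-0.6308  0.2174  0.012 ] Mz axis -0.04649574576036742 w 0.021229807167555514
```

Request:
send_rows(offset=[[0,0,-0.001],[0,0,-0.002],[0,0,-0.004],[0,0,-0.006],[0,0,-0.009],[0,0,-0.014],[0,0,-0.025],[0,0,-0.04],[0,0,-0.06],[0,0,-0.08]], rot=[[0,0,0],[0,0,0],[0,0,0],[0,0,0],[0,0,0],[0,0,0],[0,0,0],[0,0,0],[0,0,0],[0,0,0]])

```text
time: 34.4
tool_pos: [0.6174, -0.039, 0.1782]
ee_rot: [-0.189, 3.135, 0.0]
contact_force: [-0.3, 0.2, -4.1]
grip_width: 0.0212
grip_force: 55.0
```

```bash
python3 st.py
python3 - <<'E'
from h import *
w=vision.get_image("wrist"); save(w,"w4.png",s=1.4)
plan([.5393,.316,.17],-.222+np.pi)
E
```

```text
t 34.4 pos [ 0.6174 -0.039   0.1782] th 6.911182043958746 origin [ 0.5375 -0.0487] 
F [-0.3469  0.1945 -4.1337] Ftool [0.3252 0.2348 4.1334] M [0.0057 0.0003 0.0034] Mz axis 0.02225641799855701 w 0.021193213390705574
now [ 0.6189 -0.0391  0.1814] angx -3.0204568580514417 offset [0.0362 0.3621 0.0109] rot [ 0.0147  0.3026 19.6601]
```

View pics/w4.png

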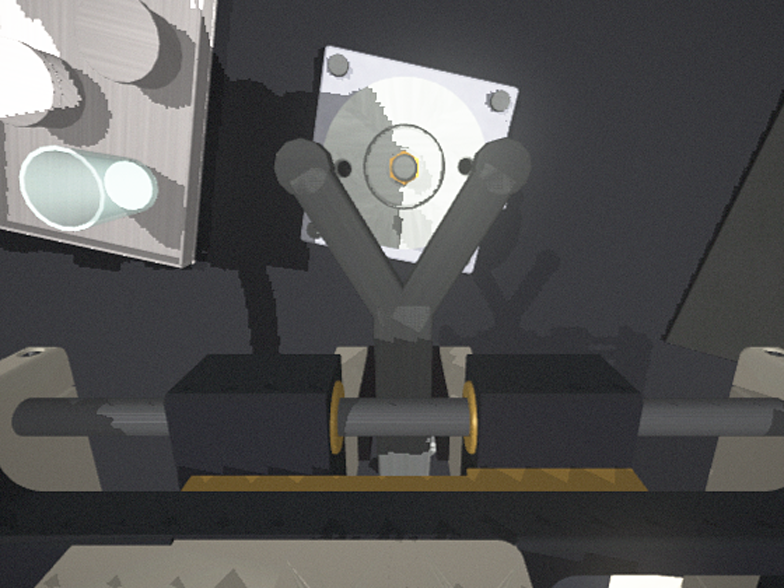

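The bosses are where they were in the grip, at (302,166) and (503,166). The holes at (344,168) and (466,166) line up with them, so the ring turned with the spanner. Now back to the mat.

Request:
send_rows(offset=[[0.002,0.02,0],[0.005,0.05,0],[0.009,0.09,0],[0.014,0.135,0],[0.018,0.18,0],[0.023,0.225,0],[0.027,0.27,0],[0.031,0.315,0],[0.034,0.345,0.005],[0.036,0.362,0.01]], rot=[[0,0,1],[0,0,3],[0,0,5],[0,0,7],[0,0,10],[0,0,13],[0,0,15],[0,0,17],[0,0,18.7],[0,0,19.7]])

```text
time: 35.7
tool_pos: [0.5374, 0.3179, 0.1667]
ee_rot: [0.349, 3.122, 0.001]
contact_force: [-0.0, -0.1, -3.5]
grip_width: 0.0215
grip_force: 55.0
```

Request:
send_rows(offset=[[0,0,0.01],[0,0,0.035],[0,0,0.065],[0,0,0.095],[0,0,0.12],[0,0,0.14],[0,0,0.155],[0,0,0.165],[0,0,0.17],[0,0,0.17]], rot=[[0,0,0],[0,0,0],[0,0,0],[0,0,0],[0,0,0],[0,0,0],[0,0,0],[0,0,0],[0,0,0],[0,0,0]])

```text
time: 36.95
tool_pos: [0.538, 0.3161, -0.0036]
ee_rot: [0.35, 3.122, 0.0]
contact_force: [0.3, 0.2, -3.8]
grip_width: 0.0214
grip_force: 55.0
```

```bash
python3 st.py
python3 - <<'E'
from h import *
plan([.5393,.316,-.0219],-.222+np.pi)
E
```

```text
t 36.95 pos [ 0.538   0.3161 -0.0036] th 347.2113607342606 origin [0.4596 0.3339] 
F [ 0.2762  0.1672 -3.8255] Ftool [-0.2319  0.224   3.8256] M [-0.0211  0.031  -0.0186] Mz axis -0.11933629632747582 w 0.021368916989709063
now [ 0.538   0.3161 -0.0036] angx 2.918388791552811 offset [-0.0013  0.0002  0.0183] rot [ 0.0031  0.0057 -0.069 ]
```

Request:
send_rows(offset=[[0,0,0.003],[0,0,0.006],[0,0,0.009],[0,0,0.012],[0,0,0.014],[0,0,0.0155],[0,0,0.0165],[0,0,0.017],[0,0,0.0175],[0,0,0.0175]], rot=[[0,0,0],[0,0,0],[0,0,0],[0,0,0],[0,0,0],[0,0,0],[0,0,0],[0,0,0],[0,0,0],[0,0,0]])

```text
time: 38.2
tool_pos: [0.5379, 0.316, -0.0211]
ee_rot: [-0.35, -3.122, 0.0]
contact_force: [-0.2, 0.0, -3.8]
grip_width: 0.0211
grip_force: 55.0
```

Request:
send_rows(offset=[[0,0,0.0001],[0,0,0.0002],[0,0,0.0003],[0,0,0.0004],[0,0,0.0005],[0,0,0.0006],[0,0,0.0007],[0,0,0.0008],[0,0,0.0008],[0,0,0.0008]], rot=[[0,0,0],[0,0,0],[0,0,0],[0,0,0],[0,0,0],[0,0,0],[0,0,0],[0,0,0],[0,0,0],[0,0,0]])

```text
time: 39.45
tool_pos: [0.5379, 0.3161, -0.0218]
ee_rot: [0.35, 3.122, 0.0]
contact_force: [-0.9, 0.3, -1.6]
grip_width: 0.021
grip_force: 55.0
```

Request:
send_rows(offset=[[0,0,0.0001],[0,0,0.0002],[0,0,0.0003],[0,0,0.0004],[0,0,0.0004],[0,0,0.0004],[0,0,0.0004],[0,0,0.0004],[0,0,0.0004],[0,0,0.0004]], rot=[[0,0,0],[0,0,0],[0,0,0],[0,0,0],[0,0,0],[0,0,0],[0,0,0],[0,0,0],[0,0,0],[0,0,0]], newtons=15)

```text
time: 40.7
tool_pos: [0.538, 0.3162, -0.022]
ee_rot: [0.35, 3.122, 0.0]
contact_force: [-2.5, -0.6, 5.0]
grip_width: 0.022
grip_force: 15.0
```

Request:
send_rows(offset=[[0,0,0],[0,0,0],[0,0,0],[0,0,0],[0,0,0],[0,0,0],[0,0,0],[0,0,0],[0,0,0],[0,0,0]], rot=[[0,0,0],[0,0,0],[0,0,0],[0,0,0],[0,0,0],[0,0,0],[0,0,0],[0,0,0],[0,0,0],[0,0,0]], hand=130)

```text
time: 41.95
tool_pos: [0.5379, 0.316, -0.0223]
ee_rot: [0.35, 3.122, 0.0]
contact_force: [-0.2, 0.3, -0.2]
grip_width: 0.0426
grip_force: 0.0
```

Request:
send_rows(offset=[[0,0,-0.003],[0,0,-0.01],[0,0,-0.02],[0,0,-0.035],[0,0,-0.055],[0,0,-0.08],[0,0,-0.11],[0,0,-0.14],[0,0,-0.17],[0,0,-0.19]], rot=[[0,0,0],[0,0,0],[0,0,0],[0,0,0],[0,0,0],[0,0,0],[0,0,0],[0,0,0],[0,0,0],[0,0,0]])

```text
time: 43.2
tool_pos: [0.5383, 0.3163, 0.1707]
ee_rot: [0.35, 3.12, 0.003]
contact_force: [0.1, -0.5, -0.6]
grip_width: 0.0432
grip_force: 0.0
```

```bash
python3 st.py
python3 - <<'E'
from h import *
w=vision.get_image("wrist"); t=vision.get_image("top")
im=np.zeros((600,800,3),np.uint8);im[:420,:400]=cv2.resize(w["pixels"][:294,140:420],(400,420));im[:420,400:]=cv2.resize(t["pixels"][215:295,255:335],(400,420),interpolation=cv2.INTER_CUBIC)
cv2.imwrite("pics/w5.png",im[:420,:,::-1])
E
```

```text
t 43.2 pos [0.5383 0.3163 0.1707] th 347.21241098415726 origin [0.4599 0.3341] 
F [ 0.1164 -0.4823 -0.6369] Ftool [-0.2192 -0.446   0.6362] M [-0.0483 -0.0903  0.0102] Mz axis -0.03255578858221331 w 0.04320654073867615
```

View pics/w5.png

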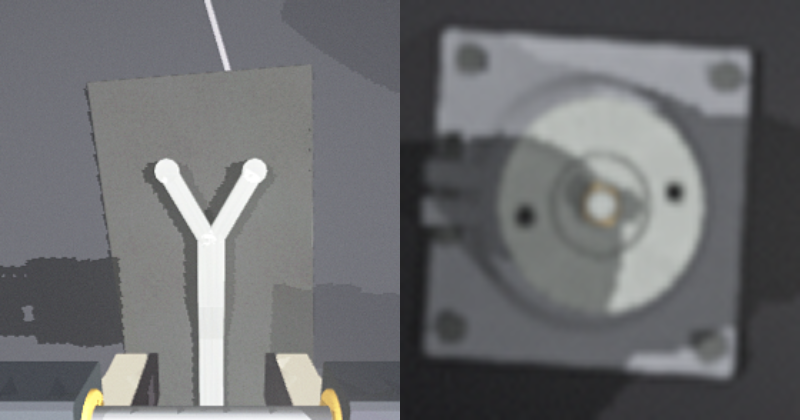

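The spanner lies flat on the mat, pins down, with bosses at (167,171) and (255,171). The ring's hole line has turned about 44°, with the holes now at (525,215) and (673,192) in the right panel. Nothing is in contact with the robot.

```bash
python3 -c "
from h import *
print(order.close_job())"
```

```text
the job is handed in; nothing more can be done
None
```

The job is handed in at about 43 s: the ring turned about 44° clockwise to a firm stop (a brief 1.9 N m peak there), and the spanner is back on the mat, flat and pins down; the beaker and tins were never approached.

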